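# Bridge two battery modules with the long busbar

### The job

Two battery modules stand on the yellow board with a gap between them. Pick up the long copper busbar and lay it flat across the gap, one end resting on the steel top plate of each module, centred over the gap and running straight from one plate to the other; set it down rather than dropping it. Leave the short busbar where it lies.

Things in the scene. Friction and masses are not known exactly. Their poses are not given: they have to be found in the camera images.
- long_bar_center (a point): The centre (half-way up) of the long busbar: a plain flat copper bar 180 mm long, 20 mm wide, 10 mm thick, about 0.3 kg, with a small dark bolt hole near each end. It lies flat on the bench at the start. x runs along its length, y across its width, z up.
- short_bar_center (a point): The centre (half-way up) of the short busbar: the same copper bar but only 70 mm long (20 mm wide, 10 mm thick), too short to bridge the gap. Same axes. To be left alone.
- module_a_plate (a point): The centre of the upper face of the steel plate on battery module A, the one nearer the busbars (on the robot's right, -y side). The module is a block of upright purple cells, 74 mm tall, standing fixed on a fixed yellow board 4 mm thick; the flat plate covers its whole top, 56 mm along y (the direction across the gap) by 74 mm along x. z up; y points from module A straight towards module B.
- module_b_plate (a point): The centre of the upper face of the steel plate on battery module B, the one farther from the busbars (+y side), the same in size, height and axes as module A: the two stand square to each other and in line along y, plate centres 130 to 150 mm apart, with an open gap of 74 to 94 mm between them.
Not all that is in view belongs to the job. Of the things that look like the part that bears long_bar_center, the largest one is meant.

How it is judged (in metres and radians):
At the end, for the whole second after the job is handed in: The long busbar lies flat and at rest on both modules' top plates: at least 20 mm of it on each plate, its centre within 18 mm of the line joining the plate centres, its length within 11 degrees of that line; the short busbar is within 20 mm of its start (contact force between long_bar and module_a above 0.2 N and contact force between long_bar and module_b above 0.2 N and angle between long_bar_center's own z axis and vertical below 0.07 rad and z of long_bar_center in the frame of module_a_plate between 0.001 and 0.009 m and x of long_bar_center in the frame of module_a_plate between -0.018 and 0.018 m and y of long_bar_center in the frame of module_a_plate below 0.098 m and y of long_bar_center in the frame of module_b_plate above -0.098 m and angle between the x axis of long_bar_center and the y axis of module_a_plate, either way round below 0.2 rad and linear speed of long_bar below 0.02 m/s and distance of short_bar_center from where it was at the start of the episode below 0.02 m); the robot touches nothing.
It fails at once if the long busbar is dropped from more than about 15 mm (linear speed of long_bar above 0.55 m/s and contact force between long_bar and the fingers below 0.05 N).
It fails at once if the short busbar is moved by more than 20 mm (distance of short_bar_center from where it was at the start of the episode above 0.02 m).
It also fails if it takes over 35 s, if anything falls off the work surface, if the arm or the gripper's body presses on something with over 40 N, if the wrist force passes 120 N, or if a joint passes its speed limit or range.

### The arm

A 6-joint arm with a two-finger parallel gripper is mounted at the origin on the work surface. World frame = base frame: x ahead of the robot, y to its left, z up, the work surface at z = 0. Lengths are in m, angles in degrees, forces in N, time in s.
With the tool pointing down it reaches from about 0.325 to 0.9 m from the base axis. Payload 6.1 kg.
Tool frame: the origin (TCP) lies on the centre line of the jaws, within the pads' length; the fingertips stand 19 mm ahead of it and the grasp point (between the pads) is the TCP (env.nose_length is the distance from the TCP to the fingertips, in m); z points along the fingers, y is the line along which they close (so a half turn about z gives the same grasp; the last joint's range is limited). The gripper opens to 87 mm and grips with 3 to 60 N. Pads are 19 mm wide; open, the fingers measure 117 mm over their backs; the gripper's body (75 mm by 190 mm) begins 51 mm behind the grasp point.
Start: joints at [64.681, 12.628, 87.462, -0, 79.91, -7.225], TCP at [0.194, 0.594, 0.242] pointing down, gripper open.
Joint ranges: [-170.65, 170.65], [-52.31, 119.04], [5.05, 147.46], [-71.25, 251.25], [11.57, 151.72], [-153.62, 153.62]. Speed limits (degrees/s): [147.25, 147.25, 172.46, 180, 180, 180].

### API

Orientations are given as [roll, pitch, yaw] about the fixed x, y, z axes, in that order (R = Rz(yaw) Ry(pitch) Rx(roll)).
In Python, from rig import env, grab_frame, camera_params gives the robot as it stands.
- The arm moves only by the shell command python3 -m creep 'ROWS'. ROWS is JSON, one flat list of numbers, 7 for each row, row after row: the turn, a rotation vector about the tool's x, y, z in degrees, then the shift along the tool's x, y, z in cm, then the finger opening in cm, from 0 to 8.7. A call has exactly 5 rows; each row shifts and turns the commanded pose from where the row before left it, along the tool's axes as they then stand; what a row does not reach is not made up. A row lasts 1/8 s, in which the tool goes at most 62.5 mm and 10.7 degrees, less where a joint would pass 70% of its speed; a pose out of reach is approached as far as the arm can. A call with a gripper value outside its range is refused whole. The fingers move at their own pace and stop on an object; the grip force is fixed at half the most. Time passes only in rows, so rows that do not move let the fingers close, or fill a call up. It gives the time, the measured TCP pose, the force, the opening and the grip force at its end, in the units of the state.
- env.read_state(): the state, without advancing time (a new reading comes with each control period).
- grab_frame(name): name is "side" or "top"; returns (picture, depth): 384x512x3 uint8, red, green, blue; 384x512 float32, m along the optical axis (not along the pixel's ray), 0 where there is no reading.
- camera_params(name): a dict with "vfov" (degrees; the focal length in pixels is half the picture's height over the tangent of half this angle, whatever the lens; pixels are square), "cx", "cy" (the principal point, pixels), "distortion" ([k1, k2, p1, p2, k3] as OpenCV has them; the pictures are not rectified), "extrinsics" (4x4, takes a point from world to camera coordinates). Camera axes: x right, y down, z forward; pixel columns grow to the right and rows downward; lengths in m; the calibration is good to about 2 mm. A picture is of the moment at which its call begins. camera_params takes no time and is no camera call.
- env.sign_off(): hands the job in; it is judged then, once.
The state is a dict: "clock": time; "qpos": joint angles; "qvel": joint speeds; "tau": joint torques, N m; "tool_pos": TCP position; "orientation": TCP orientation; "contact_force": force on the tool from outside, world axes, zero at the start; "wrist_torque": the same for the moment, N m; "gripper_width": finger opening in m; "gripper_force": force on a finger pad.
Only numpy, scipy, OpenCV 4.12 (cv2) and the standard library are available. Lean on these libraries where they do the work, as an engineer would, in place of code of your own. Each camera call takes 0.05 s, during which the arm holds its last target. There are 200 camera calls.

## Working session

There is one attempt and no reset: what is moved stays moved. The work goes in short steps, Python scripts to look and compute and a shell command to move; the robot and the scene stay as the last step left them, time stands still between calls to the robot, and variables do not carry over. Pictures are saved under pics/ and viewed, at most 10 in all, crops included, and the job is handed in when it is done.

```bash
mkdir -p pics; ls; python3 - <<'E'
from rig import env, grab_frame, camera_params
import cv2, numpy as np
for n in("side","top"):
    p,d=grab_frame(n); cv2.imwrite(f"pics/{n}0.png",p[:,:,::-1]); np.savez(f"{n}0.npz",p=p,d=d)
    print(n,camera_params(n))
print(env.read_state())
E
```

```text
pics
side {'vfov': 49.50002410842055, 'cx': 259.9125083669664, 'cy': 188.71834313969663, 'distortion': array([-0.12976222,  0.        ,  0.        ,  0.        ,  0.        ]), 'extrinsics': array([[-0.99704777, -0.07645826,  0.00706186,  0.5214013 ],
       [-0.0608591 ,  0.73083716, -0.67983322,  0.11254765],
       [ 0.04681779, -0.67825598, -0.73333275,  0.96960835],
       [ 0.        ,  0.        ,  0.        ,  1.        ]])}
top {'vfov': 43.61509945874519, 'cx': 260.61499798946494, 'cy': 189.15484026256, 'distortion': array([-0.14710063,  0.        ,  0.        ,  0.        ,  0.        ]), 'extrinsics': array([[ 0.01730636, -0.99983892,  0.00475675, -0.03320447],
       [-0.98931968, -0.01781255, -0.1446696 ,  0.54628728],
       [ 0.14473102, -0.00220224, -0.98946859,  0.97864567],
       [ 0.        ,  0.        ,  0.        ,  1.        ]])}
{'clock': 0.1, 'qpos': array([ 6.46810230e+01,  1.26710490e+01,  8.75210357e+01,  2.39314059e-04,
        7.99131729e+01, -7.22467533e+00]), 'qvel': array([-0.00731524,  0.01325644, -0.19060842, -0.08996493, -0.10996362,
       -0.01231118]), 'tau': array([-3.80803667e-04, -4.95945489e+01, -3.88520479e+01,  7.00209802e-02,
        5.15648187e-02, -8.53711845e-05]), 'tool_pos': array([0.19387264, 0.59358453, 0.24052626]), 'orientation': array([-1.79895608e+02, -1.34709040e-02,  1.61905644e+02]), 'contact_force': array([-0.2922019 ,  0.72665334, -0.10014973]), 'wrist_torque': array([-0.00392093, -0.01333478, -0.02011353]), 'gripper_force': 0.0, 'gripper_width': 0.08725110668253551}
```

View pics/top0.png

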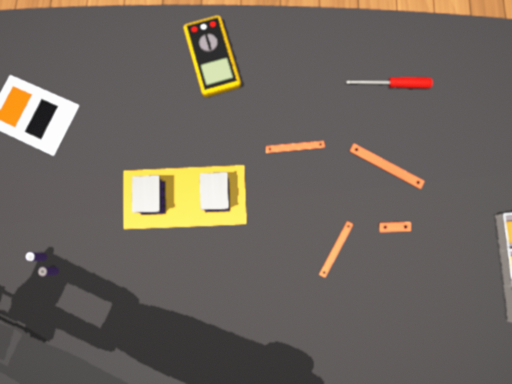

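View pics/side0.png

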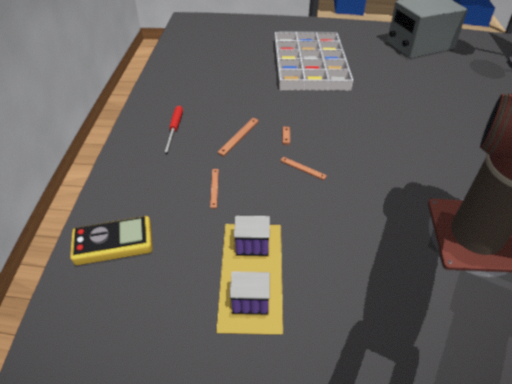

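Top view: the copper bars are at (387,166), (295,147), (336,249) and the short one at (395,227). The plates are at (146,194) and (214,191), and A is the right one in this view. The side view shows the same bars at (239,136), (214,187), (303,167) and (286,134), with plates at (252,228) and (250,287). The largest bar looks like top (387,166). I'll measure lengths and triangulate to check.

```bash
cat > h.py <<'E'
import cv2, numpy as np
from rig import env, grab_frame, camera_params
def cam(n):
    c=camera_params(n); f=192/np.tan(np.radians(c["vfov"]/2))
    return np.array([[f,0,c["cx"]],[0,f,c["cy"]],[0,0,1]]),c["distortion"],c["extrinsics"]
def und(n,px):
    K,D,E=cam(n); return cv2.undistortPoints(np.array(px,float).reshape(-1,1,2),K,D)[:,0]
def onplane(n,px,z):
    E=cam(n)[2]; R,t=E[:3,:3],E[:3,3]; c=-R.T@t
    r=np.c_[und(n,px),np.ones(len(px))]@R
    return c+r*((z-c[2])/r[:,2])[:,None]
def tri(ps,pt):
    X=cv2.triangulatePoints(cam("side")[2][:3],cam("top")[2][:3],und("side",ps).T,und("top",pt).T); return (X[:3]/X[3]).T
def bydepth(n,px,d):
    E=cam(n)[2]; u=np.c_[und(n,px),np.ones(len(px))]*d[:,None]
    return (u-E[:3,3])@E[:3,:3]
def masks(p):
    h=cv2.cvtColor(p,cv2.COLOR_RGB2HSV)
    cop=cv2.inRange(h,(3,110,130),(16,255,255))
    return cop,h
E
cat > m.py <<'E'
from h import *
import sys
def blobs(m,lo=40):
    n,l,s,c=cv2.connectedComponentsWithStats(m); return [(c[i],l==i,s[i]) for i in range(1,n) if s[i,4]>lo]
for n in("side","top"):
    z=np.load(n+"0.npz"); p,d=z["p"],z["d"]; cop,h=masks(p)
    cop=cv2.morphologyEx(cop,cv2.MORPH_CLOSE,np.ones((3,3)))
    grey=((h[:,:,1]<30)&(h[:,:,2]>110)&(h[:,:,2]<245)).astype(np.uint8)
    for nm,m in(("cop",cop),("grey",grey)):
        for c,b,s in blobs(m):
            if nm=="grey" and not(s[4]<1500 and (120<c[0]<300) and 160<c[1]<310): continue
            v,u=np.nonzero(b); px=np.c_[u,v]; P=bydepth(n,px,d[b]); P=P[d[b]>0]; zz=np.median(P[:,2])
            Q=onplane(n,px,zz)
            r=cv2.minAreaRect((Q[:,:2]*1000).astype(np.float32))
            print(n,nm,c.round(1),s[4],"z",zz.round(4),"rect",np.round(r[0],1),np.round(r[1],1),round(r[2],1), "corners",cv2.boxPoints(r).round(0).tolist())
p=np.load("top0.npz")["p"][120:290,250:440]; cv2.imwrite("pics/crop.png",cv2.resize(p,None,fx=4,fy=3.5,interpolation=cv2.INTER_CUBIC)[:600,:,::-1])
E
python3 m.py
```

```text
side cop [ 61.8 207.5] 5965 z -0.7478 rect [ 1556.9 -1055.8] [ 123.7 2532.7] 0.1 corners [[1494.0, 210.0], [1496.0, -2322.0], [1620.0, -2322.0], [1617.0, 211.0]]
side cop [237.9 136.4] 314 z 0.0114 rect [ 607.1 -302.4] [183.1  22.5] 62.1 corners [[554.0, -378.0], [574.0, -389.0], [660.0, -227.0], [640.0, -216.0]]
side cop [286.  134.9] 114 z 0.0113 rect [ 471.7 -317. ] [17.6 72.4] 2.1 corners [[462.0, -281.0], [464.0, -354.0], [482.0, -353.0], [479.0, -281.0]]
side cop [303.4 168. ] 220 z 0.0084 rect [ 422.8 -187.6] [ 18.6 131.5] 62.1 corners [[360.0, -165.0], [476.0, -227.0], [485.0, -210.0], [369.0, -149.0]]
side cop [214.1 188.5] 217 z 0.0084 rect [647.6 -97.5] [ 14.2 132.6] 6.6 corners [[633.0, -32.0], [648.0, -164.0], [662.0, -163.0], [647.0, -31.0]]
side cop [455.5 260.9] 191 z 0.0127 rect [66.2 94.2] [34.9 87.3] 61.4 corners [[20.0, 100.0], [96.0, 58.0], [113.0, 89.0], [36.0, 130.0]]
side grey [251.7 225.9] 800 z 0.079 rect [535.1  72.2] [78.1 59.3] 4.7 corners [[494.0, 99.0], [499.0, 40.0], [576.0, 46.0], [572.0, 105.0]]
side grey [249.6 285.2] 972 z 0.0786 rect [527.4 214.6]
[... 577 characters left out ...]
rect [ 609. -304.] [182.5  24.1] 62.6 corners [[556.0, -379.0], [578.0, -391.0], [662.0, -229.0], [640.0, -217.0]]
top cop [335.9 248.6] 487 z 0.0063 rect [ 423.9 -188.8] [ 17.6 133.7] 62.2 corners [[361.0, -165.0], [479.0, -228.0], [487.0, -212.0], [369.0, -150.0]]
top cop [394.6 226.6] 337 z 0.0088 rect [ 473.7 -319.8] [22.6 72.8] 2.8 corners [[461.0, -284.0], [464.0, -357.0], [487.0, -356.0], [483.0, -283.0]]
top grey [216.3 186.1] 304 z 0.0769 rect [535.5  70.6] [75.3 54.3] 4.2 corners [[496.0, 95.0], [500.0, 41.0], [575.0, 46.0], [571.0, 100.0]]
top grey [146.9 188.2] 390 z 0.0771 rect [526.8 212.2] [75.1 54.6] 2.8 corners [[488.0, 238.0], [491.0, 183.0], [566.0, 187.0], [563.0, 241.0]]
```

View pics/crop.png

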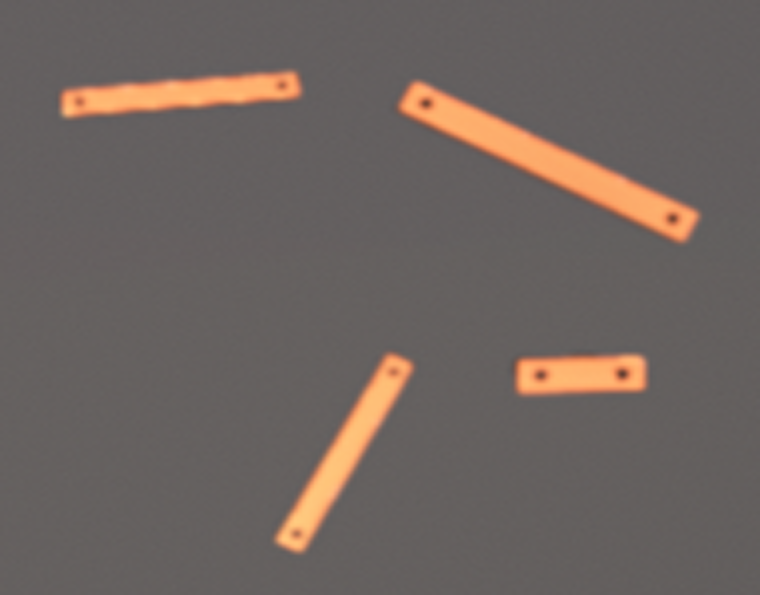

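The crop confirms it: the plain bar at top (387,166) is the long one, measuring 183x23 mm. The others are a wavy bar at (295,147) and a thin bar at (336,249), both 133 mm, and the 72 mm short bar at (395,227). Both views agree to 2 mm.

| Point | x (m) | y (m) | Top height (m) | Direction |
|---|---|---|---|---|
| Long bar centre | 0.6085 | -0.3035 | about 0.010 | 62.3° |
| Plate A centre | 0.535 | 0.071 | 0.078 | – |
| Plate B centre | 0.527 | 0.213 | 0.078 | – |

The plates are 142 mm apart and the line between them runs at 93.3°. First move: turn the tool.

```bash
python3 -m creep '[0,0,10,0,0,0,8.7, 0,0,10,0,0,0,8.7, 0,0,10,0,0,0,8.7, 0,0,10,0,0,0,8.7, 0,0,10,0,0,0,8.7]'; python3 -m creep '[0,0,10,0,0,0,8.7, 0,0,10,0,0,0,8.7, 0,0,10,0,0,0,8.7, 0,0,10,0,0,0,8.7, 0,0,9.6,0,0,0,8.7]'
cat > go.py <<'E'
from h import *
import sys
from scipy.spatial.transform import Rotation as Ro
s=env.read_state(); R=Ro.from_euler("xyz",s["orientation"],degrees=True)
x,y,z,Y=map(float,sys.argv[1:5])
print("t",s["clock"],"tcp",s["tool_pos"].round(4),"ori",s["orientation"].round(2),"F",s["contact_force"].round(1),"grip",s["gripper_width"].round(4),s["gripper_force"])
print("tool shift cm",(R.inv().apply(np.array([x,y,z])-s["tool_pos"])*100).round(2),"turn",(R.inv()*Ro.from_euler("xyz",[180,0,Y],degrees=True)).as_rotvec(degrees=True).round(2),"q",s["qpos"].round(1))
E
python3 go.py 0.6085 -0.3035 0.12 62.3
python3 -c "
from h import *
print(tri([[237.9,136.4],[286,134.9],[251.7,225.9],[249.6,285.2]],[[386.6,165.8],[394.6,226.6],[216.3,186.1],[146.9,188.2]]).round(4))"
```

```text
clock: 0.72
tool_pos: [0.194, 0.5938, 0.2409]
orientation: [-179.9, 0.0, 111.6]
contact_force: [-0.1, -0.1, 0.0]
gripper_width: 0.0867
gripper_force: 0.0
clock: 1.35
tool_pos: [0.194, 0.5938, 0.2409]
orientation: [180.0, 0.1, 62.0]
contact_force: [0.5, -0.1, 0.2]
gripper_width: 0.0873
gripper_force: 0.0
[[ 0.6099 -0.3045  0.0059]
 [ 0.4727 -0.3185  0.0099]
 [ 0.5411  0.068   0.0743]
 [ 0.5333  0.2118  0.0741]]Traceback (most recent call last):
  File "go.py", line 6, in <module>
    print("t",s["clock"],"tcp",s["tool_pos"].round(4),"ori",s["orientation"].round(2),"F",s["contact_force"].round(1),"grip",s["gripper_width"].round(4),s["gripper_force"])
                                                                                                                             ^^^^^^^^^^^^^^^^^^^^^^^^
AttributeError: 'float' object has no attribute 'round'
```

```bash
sed -i 's/s\["gripper_width"\].round(4)/round(s["gripper_width"],4)/' go.py
for i in 1; do python3 -m creep '[0,0,0,-3.6,4.7,0,8.7, 0,0,0,-3.6,4.7,0,8.7, 0,0,0,-3.6,4.7,0,8.7, 0,0,0,-3.6,4.7,0,8.7, 0,0,0,-3.6,4.7,0,8.7]'; done
python3 -m creep '[0,0,0,-3.6,4.7,0,8.7, 0,0,0,-3.6,4.7,0,8.7, 0,0,0,-3.6,4.7,0,8.7, 0,0,0,-3.6,4.7,0,8.7, 0,0,0,-3.6,4.7,0,8.7]' 
python3 -m creep '[0,0,0,-3.6,4.7,0,8.7, 0,0,0,-3.6,4.7,0,8.7, 0,0,0,-3.6,4.7,0,8.7, 0,0,0,-3.6,4.7,0,8.7, 0,0,0,-3.6,4.7,0,8.7]' >/dev/null
python3 go.py 0.6085 -0.3035 0.12 62.3
```

```text
clock: 1.98
tool_pos: [0.3188, 0.3237, 0.2412]
orientation: [180.0, 0.0, 62.3]
contact_force: [1.0, 0.6, 0.5]
gripper_width: 0.087
gripper_force: 0.0
clock: 2.6
tool_pos: [0.4433, 0.055, 0.2415]
orientation: [180.0, -0.0, 62.3]
contact_force: [1.0, 0.7, -1.2]
gripper_width: 0.0872
gripper_force: 0.0
t 3.225 tcp [ 0.5677 -0.2135  0.241 ] ori [-1.7996e+02 -1.0000e-02  6.2290e+01] F [0.6 0.8 0.8] grip 0.087 0.0
tool shift cm [-6.07  7.8  12.1 ] turn [-0.04 -0.01 -0.01] q [-28.1  10.2  90.3   0.   79.5  -0.4]
```

```bash
python3 -m creep '[0,0,0,-1.4,1.8,1.5,8.7, 0,0,0,-1.4,1.8,2.4,8.7, 0,0,0,-1.4,1.8,2.8,8.7, 0,0,0,-1.3,1.7,3,8.7, 0,0,0,-0.6,0.7,2.4,8.7]' >/dev/null
python3 -m creep '[0,0,0,0,0,1.6,8.7, 0,0,0,0,0,1.2,8.7, 0,0,0,0,0,1,8.7, 0,0,0,0,0,0,8.7, 0,0,0,0,0,0,8.7]' >/dev/null
python3 - <<'E'
from h import *
p,d=grab_frame("side"); q,_=grab_frame("top")
a=cv2.resize(p[90:180,180:310],(800,554))[:,:,::-1]
b=cv2.resize(q[110:220,310:450],(800,600))[:,:,::-1]
cv2.imwrite("pics/near.png",np.hstack([cv2.resize(a,(400,277)),cv2.resize(b,(400,277))]))
E
python3 go.py 0.6085 -0.3035 0.0215 62.3
```

```text
t 4.575 tcp [ 0.6087 -0.3022  0.0836] ori [1.7991e+02 1.0000e-02 6.2320e+01] F [-0.7 -0.3 -0.4] grip 0.087 0.0
tool shift cm [-0.12  0.04  6.21] turn [0.09 0.01 0.02] q [-33.   28.   85.5  -0.   66.3  -5.4]
```

View pics/near.png

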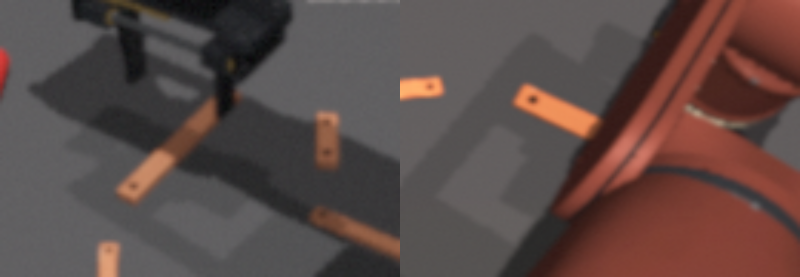

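Side crop: the open fingers, at about (130,60) and (225,90), straddle the long bar, and the short bar at (327,140) is well clear. I'll descend and close.

```bash
python3 -m creep '[0,0,0,0,0,2,8.7, 0,0,0,0,0,1.8,8.7, 0,0,0,0,0,1.4,8.7, 0,0,0,0,0,1,8.7, 0,0,0,0,0,0,8.7]' >/dev/null
python3 go.py 0.6085 -0.3035 0.0215 62.3
python3 -m creep '[0,0,0,0,0,0,0, 0,0,0,0,0,0,0, 0,0,0,0,0,0,0, 0,0,0,0,0,0,0, 0,0,0,0,0,0,0]' >/dev/null
python3 -m creep '[0,0,0,0,0,0,0, 0,0,0,0,0,0,0, 0,0,0,0,0,0,0, 0,0,0,0,0,0,0, 0,0,0,0,0,0,0]' >/dev/null
python3 go.py 0.6085 -0.3035 0.0215 62.3
```

```text
t 5.2 tcp [ 0.6081 -0.302   0.0202] ori [-179.99    0.     62.31] F [-0.4  0.5  0.7] grip 0.0868 0.0
tool shift cm [-0.12  0.1  -0.13] turn [-0.01  0.    0.01] q [-33.1  32.7  86.6  -0.   60.7  -5.4]
t 6.45 tcp [ 0.6083 -0.3021  0.0206] ori [179.97   0.    62.3 ] F [ 1.5 -0.7 -0.9] grip 0.0193 29.996509552001953
tool shift cm [-0.11  0.09 -0.09] turn [0.03 0.   0.  ] q [-33.1  32.7  86.6  -0.   60.7  -5.4]
```

```bash
python3 -m creep '[0,0,0,0,0,-1,0, 0,0,0,0,0,-3,0, 0,0,0,0,0,-4,0, 0,0,0,0,0,-4,0, 0,0,0,0,0,-2,0]' >/dev/null
python3 -m creep '[0,0,-5,0,0,0,0, 0,0,-8,0,0,0,0, 0,0,-8,0,0,0,0, 0,0,-7,0,0,0,0, 0,0,-3,0,0,0,0]' >/dev/null
python3 go.py 0.531 0.1436 0.16 93.3
```

```text
t 7.7 tcp [ 0.6072 -0.3014  0.1591] ori [-1.7987e+02 -9.0000e-02  9.3450e+01] F [-0.7  0.3 -2.8] grip 0.0194 29.99547153711319
tool shift cm [44.88 -4.93 -0.  ] turn [-0.13 -0.09  0.15] q [-33.1  23.5  83.   -0.   73.7 -36.5]
```

```bash
python3 -m creep '[0,0,0,2.5,-0.3,0,0, 0,0,0,4.5,-0.5,0,0, 0,0,0,5.5,-0.6,0,0, 0,0,0,5.5,-0.6,0,0, 0,0,0,5.5,-0.6,0,0]' >/dev/null
python3 -m creep '[0,0,0,5.5,-0.6,0,0, 0,0,0,5.5,-0.6,0,0, 0,0,0,5,-0.5,0,0, 0,0,0,3.5,-0.4,0,0, 0,0,0,1.9,-0.2,0,0]' >/dev/null
python3 -m creep '[0,0,0,0,0,1.5,0, 0,0,0,0,0,1.5,0, 0,0,0,0,0,0.5,0, 0,0,0,0,0,0,0, 0,0,0,0,0,0,0]' >/dev/null
python3 go.py 0.531 0.1436 0.096 93.3
python3 - <<'E'
from h import *
p,d=grab_frame("side"); q,_=grab_frame("top")
a=cv2.resize(p[190:340,190:320],(390,450))[:,:,::-1]
b=cv2.resize(q[140:250,100:260],(400,450))[:,:,::-1]
cv2.imwrite("pics/over.png",np.hstack([a,b]))
E
```

```text
t 9.575 tcp [0.5338 0.143  0.1259] ori [179.96  -0.    93.26] F [-0.2 -1.9 -3.7] grip 0.0198 29.995303452014923
tool shift cm [ 0.07 -0.28  2.99] turn [ 0.04 -0.   -0.04] q [  6.8   9.2 104.4  -0.   66.3   3.6]
```

View pics/over.png

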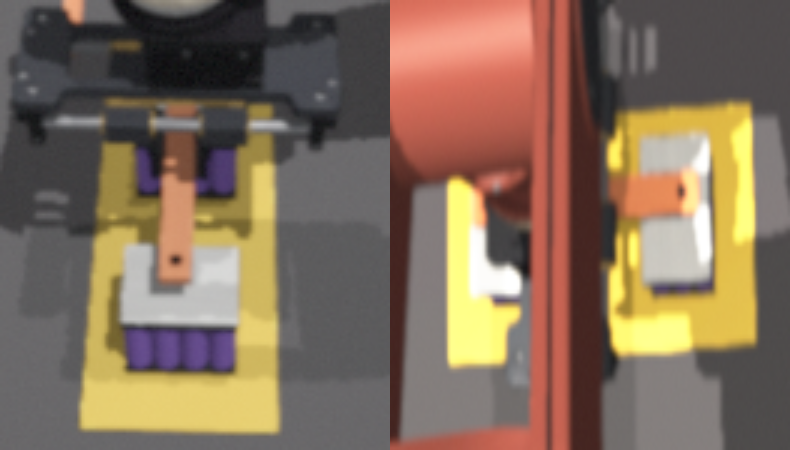

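Over the modules, the bar's visible ends sit on the inner and middle parts of both plates, about 3 cm above them, centred and straight. I'll lower it and feel for contact.

```bash
python3 -m creep '[0,0,0,0,-0.25,0.9,0, 0,0,0,0,0,0.9,0, 0,0,0,0,0,0.4,0, 0,0,0,0,0,0,0, 0,0,0,0,0,0,0]' >/dev/null; python3 go.py 0.531 0.1436 0.0985 93.3
python3 -m creep '[0,0,0,0,0,0.1,0, 0,0,0,0,0,0.1,0, 0,0,0,0,0,0.1,0, 0,0,0,0,0,0,0, 0,0,0,0,0,0,0]' >/dev/null; python3 go.py 0.531 0.1436 0.0985 93.3
```

```text
t 10.3 tcp [0.531  0.1434 0.1037] ori [179.98  -0.    93.31] F [-0.7 -0.4 -2.5] grip 0.0199 29.995495676994324
tool shift cm [ 0.02 -0.    0.52] turn [ 0.02 -0.    0.01] q [  6.9  10.6 105.5   0.   63.8   3.6]
t 10.925 tcp [0.5308 0.1433 0.1005] ori [-180.      0.     93.31] F [ 0.7  1.1 -3.2] grip 0.0196 29.995441138744354
tool shift cm [0.03 0.02 0.2 ] turn [-0.    0.    0.01] q [  6.9  10.8 105.7  -0.   63.5   3.6]
```

```bash
python3 -m creep '[0,0,0,0,0,0.05,0, 0,0,0,0,0,0.05,0, 0,0,0,0,0,0.05,0, 0,0,0,0,0,0,0, 0,0,0,0,0,0,0]' >/dev/null; python3 go.py 0.531 0.1436 0.0985 93.3
python3 -m creep '[0,0,0,0,0,0.05,0, 0,0,0,0,0,0.05,0, 0,0,0,0,0,0,0, 0,0,0,0,0,0,0, 0,0,0,0,0,0,0]' >/dev/null; python3 go.py 0.531 0.1436 0.0985 93.3
```

```text
t 11.55 tcp [0.5308 0.1433 0.099 ] ori [-180.      0.     93.31] F [ 0.1  0.7 -3.7] grip 0.0198 29.995456337928772
tool shift cm [0.03 0.02 0.05] turn [-0.    0.    0.01] q [  6.9  10.9 105.7  -0.   63.4   3.6]
t 12.175 tcp [0.5309 0.1433 0.0985] ori [179.99   0.    93.31] F [-3.6 -0.5  5.3] grip 0.0197 29.997213184833527
tool shift cm [0.02 0.01 0.  ] turn [0.01 0.   0.01] q [  6.9  11.  105.7  -0.   63.3   3.6]
```

Contact: the vertical force went from -3.7 to +5.3 N at exactly the expected height. I'll release and retreat straight up.

```bash
python3 -m creep '[0,0,0,0,0,0,3, 0,0,0,0,0,0,5, 0,0,0,0,0,0,7, 0,0,0,0,0,0,7, 0,0,0,0,0,0,7]' >/dev/null; python3 go.py 0.531 0.1436 0.0985 93.3
python3 -m creep '[0,0,0,0,0,-1,7, 0,0,0,0,0,-3,7, 0,0,0,0,0,-4,7, 0,0,0,0,0,-4,7, 0,0,0,0,0,-4,7]' >/dev/null
python3 -m creep '[0,0,0,-5,0,0,7, 0,0,0,-5,0,0,7, 0,0,0,-6,0,0,7, 0,0,0,-6,0,0,7, 0,0,0,-6,0,0,7]' >/dev/null
python3 -m creep '[0,0,0,-6,0,0,7, 0,0,0,-6,0,0,7, 0,0,0,-4,0,0,7, 0,0,0,-2,0,0,7, 0,0,0,0,0,0,7]' >/dev/null
python3 - <<'E'
from h import *
p,d=grab_frame("side"); q,e=grab_frame("top")
for n,i,dd,(u0,u1,v0,v1) in(("side",p,d,(190,320,190,340)),("top",q,e,(100,260,140,250))):
    m=masks(i)[0]; w=np.zeros_like(m); w[v0:v1,u0:u1]=m[v0:v1,u0:u1]
    k,l,s,c=cv2.connectedComponentsWithStats(w); b=l==1+np.argmax(s[1:,4]) if k>1 else l>0
    v,u=np.nonzero(b); px=np.c_[u,v]; P=bydepth(n,px,dd[b]); zz=np.median(P[:,2]); r=cv2.minAreaRect((onplane(n,px,zz)[:,:2]*1000).astype(np.float32)); print(n,zz,r)
a=cv2.resize(p[190:340,190:320],(390,450))[:,:,::-1]
b=cv2.resize(q[140:250,100:260],(400,450))[:,:,::-1]
cv2.imwrite("pics/end.png",np.hstack([a,b]))
E
python3 go.py 0.531 0.1436 0.0985 93.3
```

```text
t 12.8 tcp [0.5308 0.1433 0.098 ] ori [180.    -0.    93.31] F [-0.3 -1.  -0.3] grip 0.0615 0.0
tool shift cm [ 0.02  0.02 -0.05] turn [ 0.   -0.    0.01] q [  6.9  11.  105.7   0.   63.2   3.6]
side 0.08884349853727617 ((530.6510009765625, 142.39442443847656), (21.62770652770996, 178.87759399414062), 1.5364795923233032)
top 0.08626208072724191 ((540.6890869140625, 162.12643432617188), (5.981153964996338, 71.9321060180664), 3.761404275894165)
t 14.775 tcp [ 0.5575 -0.3145  0.2582] ori [-1.800e+02 -5.000e-02  9.335e+01] F [-0.6  0.5 -0.5] grip 0.0702 0.0
tool shift cm [4.587e+01 4.000e-02 1.601e+01] turn [-0.   -0.05  0.05] q [-36.5  14.1  83.9   0.   82.  -39.9]
```

View pics/end.png

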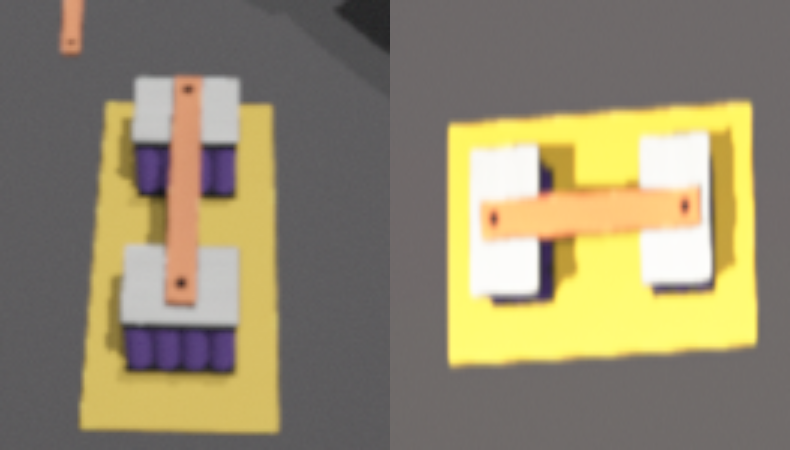

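The bar lies flat from plate to plate, centred and straight. The side view puts its centre at (0.531, 0.142) with the top face at 0.088 m, which matches the target. The robot is clear, so I'm handing in.

```bash
python3 -c "
from rig import env
print(env.sign_off())"
```

```text
the job is handed in; nothing more can be done
None
```

The long busbar lies flat across both module plates, centred and straight within tolerance by the final camera check, the short one was never touched, and the job is handed in at about 15 s (no verdict was returned).

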